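Call the pharmacist and point out the uncapped vial and its stray cap

TASK

One of the three filled amber vials was left without its cap: press the red call button on the desk unit to call the pharmacist, let it come back up, and then point down at the open vial with the fingertips, close above the middle of its mouth (within about 3 cm), and stay there for three seconds. Next point in the same way at the middle of the white vial cap that lies by itself on the worktop, and finish still pointing there, with the fingertips close above it but not touching it. Do not touch or move the vials, the cap or the paper dose cup, and do not bring the hand down over either of the capped vials.

Things in the scene. Friction and masses are not known exactly. Their poses are not given: they have to be found in the camera images.
- open_vial: filled amber vial WITHOUT a cap, 35 mm across, 82 mm tall, loose, standing upright on the worktop; origin at the centre of its underside, z up. Not to be touched
- open_vial_mouth (a point): centre of the open vial's mouth, level with its rim (82 mm above the worktop)
- stray_cap: white snap cap, 37 mm across, 11 mm high, loose, lying open side up by itself on the worktop; origin at the centre of its underside, z up. Not to be touched
- stray_cap_top (a point): centre of the stray cap, level with its rim (11 mm above the worktop)
- capped_vial_1: filled amber vial with a white cap pressed on, 37 mm across, 87 mm tall with the cap, loose, upright; origin at the centre of its underside. Leave alone
- capped_vial_2: filled amber vial with a white cap pressed on, 37 mm across, 85 mm tall with the cap, loose, upright; origin at the centre of its underside. Leave alone
- dose_cup: small pleated paper dose cup, 37 mm across, 29 mm tall, loose, mouth up; origin at the centre of its underside. Leave alone
- call_button (a joint): travel of the call button, m: 0 = up, 0.006 = fully down; springs back by itself. Starts to move at about 1.5 N and takes about 4.5 N at the bottom; it counts as pressed beyond 0.004
- call_button_top (a point): centre of the top face of the red round call button, 36 mm across, 44 mm above the worktop when up; it stands 14 mm proud of a grey desk unit 75 x 95 mm, 30 mm high, fixed to the worktop; pressed straight down
Not all that is in view belongs to the job. Of the things that look like the part that bears call_button, the larger one is meant.

How it is judged (in metres and radians):
On the way, in this order (a step that is already met when the one before it is completed fails the run):
1. the call button is pressed (value of joint call_button above 0.004 m), for 0.1 s.
2. the button is up again and the fingers point at the open vial's mouth, without contact, for 2.5 s (horizontal distance between the grasp point and open_vial_mouth below 0.025 m and z of the grasp point in the frame of open_vial_mouth between 0.01 and 0.07 m and value of joint call_button below 0.0015 m), for 2.5 s.
3. the fingers point at the stray cap without contact (horizontal distance between the grasp point and stray_cap_top below 0.025 m and z of the grasp point in the frame of stray_cap_top between 0.01 and 0.07 m and value of joint call_button below 0.0015 m), for 0.3 s.
At the end, for the whole second after the job is handed in: the grasp point stays within 25 mm of the stray cap's centre in plan and 10 to 70 mm above its rim, the button is up (under 1.5 mm), and the vials, the stray cap and the dose cup stand upright (within 0.1 rad), at rest, within 10 mm of where they began (all of step 3 and distance of each of open_vial, capped_vial_1, capped_vial_2, stray_cap, dose_cup from where it was at the start of the episode below 0.01 m and angle between each of open_vial, capped_vial_1, capped_vial_2, stray_cap, dose_cup's own z axis and vertical below 0.1 rad and linear speed of each of open_vial, capped_vial_1, capped_vial_2, stray_cap, dose_cup below 0.02 m/s); the robot touches nothing.
It fails at once if the robot touches a vial, the stray cap or the dose cup (contact force between any of the fingers, the arm and open_vial above 0.3 N or contact force between any of the fingers, the arm and capped_vial_1 above 0.3 N or contact force between any of the fingers, the arm and capped_vial_2 above 0.3 N or contact force between any of the fingers, the arm and stray_cap above 0.3 N or contact force between any of the fingers, the arm and dose_cup above 0.3 N).
It fails at once if a vial, the stray cap or the dose cup is moved or lifted (distance of any of open_vial, capped_vial_1, capped_vial_2, stray_cap, dose_cup from where it was at the start of the episode above 0.015 m).
It fails at once if the hand comes down over a capped vial, as if pointing at it ((horizontal distance between the grasp point and capped_vial_1 below 0.02 m and z of the grasp point in the frame of capped_vial_1 below 0.125 m) or (horizontal distance between the grasp point and capped_vial_2 below 0.02 m and z of the grasp point in the frame of capped_vial_2 below 0.125 m)).
It also fails if it takes over 54 s, if anything falls off the work surface, if the arm or the gripper's body presses on something with over 40 N, if the wrist force passes 120 N, or if a joint passes its speed limit or range.

ROBOT

A 6-joint arm with a two-finger parallel gripper is mounted at the origin on a cart in front of the work surface, level with it; the furniture and walls round the work are solid. World frame = base frame: x ahead of the robot, y to its left, z up, the work surface at z = 0. Lengths are in mm, angles in rad, forces in N, time in s.
With the tool pointing down it reaches from about 400 to 925 mm from the base axis. Payload 12.5 kg.
Tool frame: the origin (TCP) lies on the centre line of the jaws, within the pads' length; the fingertips stand 19 mm ahead of it and the grasp point (between the pads) is the TCP; y points along the fingers, x is the direction in which the jaws open and shut, and the axes are right-handed (so a half turn about y gives the same grasp; the last joint's range is limited). The gripper opens to 95 mm and grips with 3 to 60 N. Pads are 20 mm wide; open, the fingers measure 119 mm over their backs; the gripper's body (75 mm by 180 mm) begins 59 mm behind the grasp point.
Start: joints at [1.134, 0.491, 1.559, -0, 1.092, -0.106], TCP at [202.983, 591.137, 233.661] pointing down, gripper open.
Joint ranges: [-3.1, 3.1], [-0.84, 2.19], [0.05, 2.79], [-1.13, 4.28], [0.06, 2.93], [-2.69, 2.69]. Speed limits (rad/s): [2.22, 2.22, 2.79, 3.14, 3.14, 3.14].

INTERFACE

Orientations are given as [roll, pitch, yaw] about the fixed x, y, z axes, in that order (R = Rz(yaw) Ry(pitch) Rx(roll)).
In Python, from cell import env gives the robot as it stands. The module is installed in compiled form; this text tells all that it offers.
- The arm moves only by the tool move_arm, never from a script. Its argument "rows" is a list of rows, each an object of numbers: "tx", "ty", "tz": the shift along the tool's x, y, z in cm; "rx", "ry", "rz": the turn, a rotation vector about the tool's x, y, z in rad; "grip": the opening in per cent of the stroke, from 0 (shut) to 100 (fully open). In form: [{"tx": .., "ty": .., "tz": .., "rx": .., "ry": .., "rz": .., "grip": ..}, ...]. A call has 1 to 10 rows; each row shifts and turns the commanded pose from where the row before left it, along the tool's axes as they then stand; what a row does not reach is not made up. A row lasts 1/12 s, in which the tool goes at most 41.7 mm and 7.16 degrees, less where a joint would pass 70% of its speed; a pose out of reach is approached as far as the arm can. A call is refused whole if a number of a shift passes 4.17 or a number of a turn 0.125, either way. A call with a gripper value outside its range is refused whole. The fingers move at their own pace and stop on an object; the grip force is fixed at half the most. Time passes only in rows, so rows that do not move let the fingers close. It gives the time, the measured TCP pose, the force and the opening at its end, in the units of the state.
- env.state(): the state, without advancing time (a new reading comes with each control period).
- env.read_camera(name): name is "scene" or "top" or "wrist"; returns (picture, depth): 480x640x3 uint8, blue, green, red; 480x640 float32, mm along the optical axis (not along the pixel's ray), 0 where there is no reading.
- env.calibration(name): a dict with "vertical_fov" (degrees; the focal length in pixels is half the picture's height over the tangent of half this angle, whatever the lens; pixels are square), "cx", "cy" (the principal point, pixels), "eye" and "rotation" of the camera in the world. Camera axes: x right, y up, looking along -z (the intrinsics and any distortion apply to the point x, -y, -z); pixel columns grow to the right and rows downward; lengths in mm; the calibration is good to about 2 mm. A picture is of the moment at which its call begins: read the wrist's pose just before it. calibration takes no time and is no camera call; for the wrist camera it gives the pose at the moment of the call.
- env.job_done(): hands the job in, once; it reports no verdict.
The state is a dict: "t": time; "joints": joint angles; "qvel": joint speeds; "tau": joint torques, N m; "eef_pos": TCP position; "tcp_rot": TCP orientation; "ft_force": force on the tool from outside, world axes, zero at the start; "moment": the same for the moment, N m; "opening": opening from 0.0 (shut) to 1.0 (fully open).
Only numpy, scipy, OpenCV 4.12 (cv2) and the standard library are available. Lean on these libraries where they do the work, as an engineer would, in place of code of your own. Each camera call takes 0.05 s, during which the arm holds its last target.

## Working session

There is one attempt and no reset: what is moved stays moved. The work goes in short steps, Python scripts to look and compute and a tool call to move; the robot and the scene stay as the last step left them, time stands still between calls to the robot, and variables do not carry over. Pictures are saved under pics/ and viewed, and the job is handed in when it is done.

Besides the shell and the picture viewer there is one more tool, called after ">>>" by a JSON object that holds its "method" and its "body". move_arm: Moves the arm, as the interface text tells. Its arguments: {"type":"object","properties":{"rows":{"type":"array"}},"required":["rows"]}

```bash
mkdir -p pics; python3 - <<'E'
from cell import env
import cv2,numpy as np
print(env.state())
for n in ["scene","top"]:
    p,d=env.read_camera(n); cv2.imwrite(f"pics/{n}0.png",p); np.save(f"{n}0.npy",d); print(n,env.calibration(n))
E
```

```text
{'t': 0.0, 'joints': array([ 1.13438945e+00,  4.91577533e-01,  1.55945891e+00, -1.67566553e-05,
        1.09169584e+00, -1.05633206e-01]), 'qvel': array([-0.00039061,  0.00098877, -0.0009704 , -0.00139665,  0.00076117,
       -0.00026434]), 'tau': array([ 1.73982335e-03, -6.12648940e+01, -2.58189690e+01,  6.92908466e-02,
        4.81537613e-02, -1.07557696e-04]), 'eef_pos': array([202.88986274, 590.91288494, 233.04731426]), 'tcp_rot': array([-1.57069095e+00,  1.13483547e-03,  1.24003045e+00]), 'ft_force': array([-0.00236513, -0.30822759,  0.74004707]), 'moment': array([-0.03725096, -0.022697  ,  0.05295807]), 'opening': 1.0011042149061338}
scene {'vertical_fov': 46.20790890749319, 'cx': 318.86671676945343, 'cy': 232.79084286557398, 'eye': array([149.52231738, 474.58476643, 593.41476226]), 'rotation': array([ 0.93503649, -0.00630478, -2.47804974])}
top {'vertical_fov': 48.28365487355409, 'cx': 321.9944974032045, 'cy': 248.30719985593174, 'eye': array([400.93906508, -61.82532895, 932.26252092]), 'rotation': array([ 0.19590869,  0.00817253, -1.58901709])}
```

View pics/scene0.png

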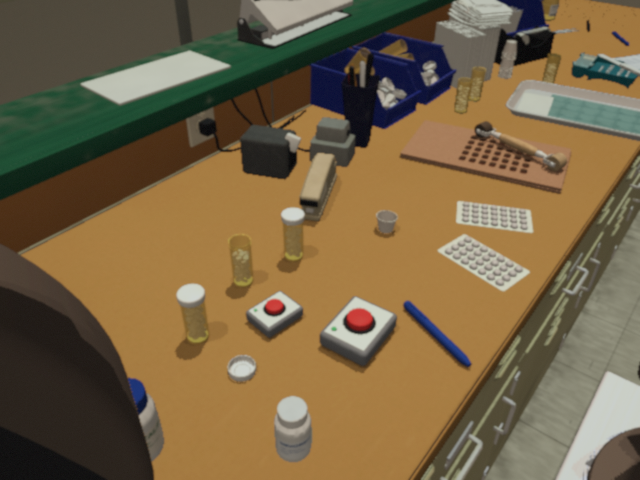

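View pics/top0.png

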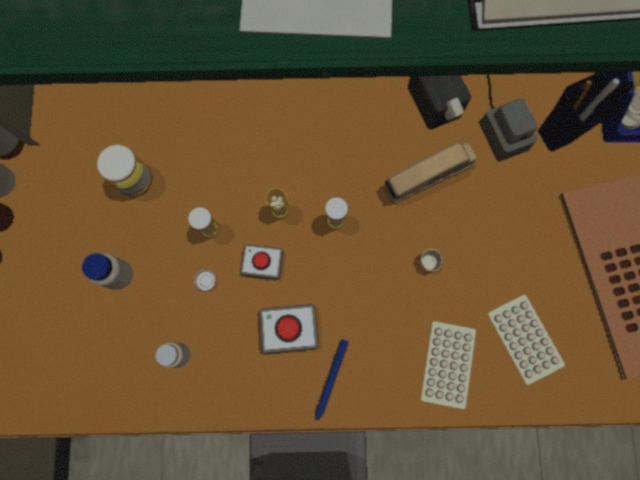

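The top view shows two red-button units: the larger at (288,328) and a smaller one at (261,261). The larger is the one meant. The vial without a cap is at (278,203), with capped ones at (200,220) and (336,210). The lone cap is at (205,281) and the dose cup at (430,260). I'll confirm this in enlarged crops.

```bash
cat > h.py <<'E'
import numpy as np
from scipy.spatial.transform import Rotation as R
def ray(c,u,v):
    f=240/np.tan(np.radians(c["vertical_fov"]/2))
    return R.from_euler('xyz',c["rotation"]).as_matrix()@np.array([(u-c["cx"])/f,-(v-c["cy"])/f,-1.])
def plane(c,u,v,z):
    r=ray(c,u,v); return c["eye"]+r*(z-c["eye"][2])/r[2]
def dep(c,u,v,d): return c["eye"]+ray(c,u,v)*d
def proj(c,P):
    f=240/np.tan(np.radians(c["vertical_fov"]/2))
    q=R.from_euler('xyz',c["rotation"]).as_matrix().T@(np.array(P)-c["eye"]); return c["cx"]-f*q[0]/q[2], c["cy"]+f*q[1]/q[2]
E
python3 - <<'E'
import cv2
p=cv2.imread("pics/top0.png"); cv2.imwrite("pics/top0c.png",cv2.resize(p[180:360,170:370],None,fx=3.3,fy=3.3,interpolation=cv2.INTER_CUBIC))
p=cv2.imread("pics/scene0.png"); cv2.imwrite("pics/scene0c.png",cv2.resize(p[200:390,170:410],None,fx=3,fy=3,interpolation=cv2.INTER_CUBIC))
E
```

```text
(no output)
```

View pics/top0c.png

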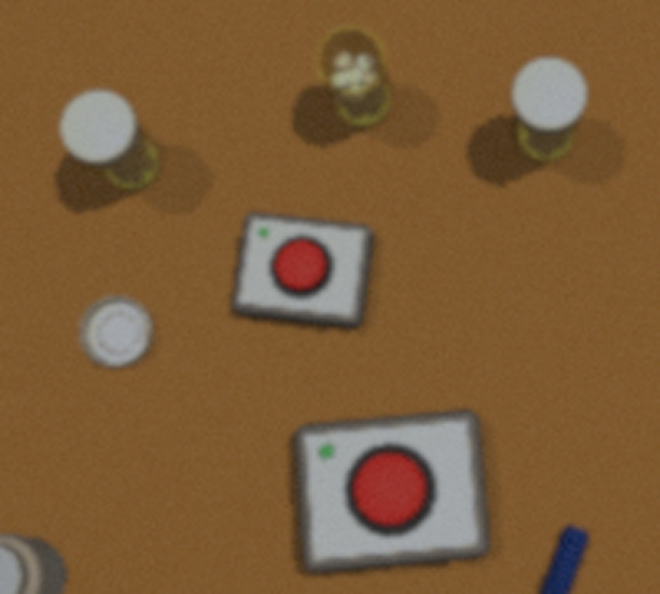

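View pics/scene0c.png

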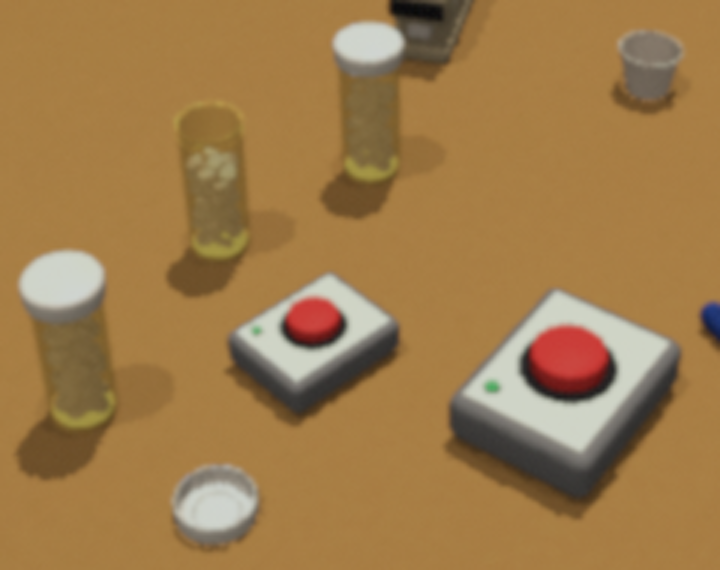

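The crops confirm it. The large unit's button is at (288.5,328) in the top view. The open vial shows pills and a clear rim, with its mouth at (276.7,199). The stray cap is at (205.5,280).

```bash
python3 - <<'E'
from cell import env
from h import *
t,s=env.calibration("top"),env.calibration("scene")
dt,ds=np.load("top0.npy"),np.load("scene0.npy")
for n,z,a,b in [("btn",44,(288.5,327.9),(359.7,317)),("mouth",82,(276.7,198.8),(239.7,239.3)),("cap",11,(205.5,280.3),(241.7,363.7)),("vL",86,(199.7,218.2),(191,293.3)),("vR",86,(336.4,208.5),(293,215)),("small",30,(261.2,260.3),(274.5,307)),("cup",29,(430.5,260),(386,214)),("whitebottle",70,(168,355),(292,410))]:
    print(n,plane(t,*a,z).round(1),plane(s,*b,z).round(1),dep(t,*a,dt[round(a[1]),round(a[0])]).round(1),dep(s,*b,ds[round(b[1]),round(b[0])]).round(1))
E
```

```text
btn [ 4.451e+02 -3.000e-01  4.400e+01] [442.1   4.   44. ] [ 4.45e+02 -4.00e-01  4.46e+01] [441.8   4.5  44.5]
mouth [654.5  15.3  82. ] [656.9  13.8  82. ] [661.5  17.4  58.8] [668.1   3.7  70.8]
cap [531.3 145.7  11. ] [532.9 144.2  11. ] [532.2 147.2   4.1] [538.8 139.1   2. ]
vL [623.1 140.7  86. ] [619.8 142.5  86. ] [623.1 140.7  86. ] [619.9 142.4  85.9]
vR [634.9 -82.7  86. ] [631.9 -81.   86. ] [634.8 -82.7  86.2] [629.9 -78.7  88.1]
small [561.2  46.7  30. ] [556.5  51.2  30. ] [560.9  46.5  32.1] [555.8  52.   31. ]
cup [ 556.3 -242.8   29. ] [ 559.2 -248.4   29. ] [ 560.1 -247.3    6.8] [ 564.7 -258.2   21.4]
whitebottle [404.8 189.   70. ] [405.1 190.2  70. ] [404.8 187.7  74.4] [402.5 193.2  75.4]
```

>>> {"method": "move_arm", "body": {"rows": [{"tx":-0.9,"tz":-2.6,"grip":0},{"tx":-0.9,"tz":-2.6,"grip":0},{"tx":-0.9,"tz":-2.6,"grip":0},{"tx":-0.9,"tz":-2.6,"grip":0},{"tx":-0.9,"tz":-2.6,"grip":0},{"tx":-0.9,"tz":-2.6,"grip":0},{"tx":-0.9,"tz":-2.6,"grip":0},{"tx":-0.9,"tz":-2.6,"grip":0},{"tx":-0.9,"tz":-2.6,"grip":0},{"tx":-0.9,"tz":-2.6,"grip":0}]}}

```text
validation failed for argument at $.ro...
```

>>> {"method": "move_arm", "body": {"rows": [{"tx":-2.4,"tz":-1.4,"grip":0},{"tx":-2.4,"tz":-1.4,"grip":0},{"tx":-2.4,"tz":-1.4,"grip":0},{"tx":-2.4,"tz":-1.4,"grip":0},{"tx":-2.4,"tz":-1.4,"grip":0},{"tx":-2.4,"tz":-1.4,"grip":0},{"tx":-2.4,"tz":-1.4,"grip":0},{"tx":-2.4,"tz":-1.4,"grip":0},{"tx":-2.4,"tz":-1.4,"grip":0},{"grip":0}]}}

```text
validation failed for argument at $.ro...
```

>>> {"method": "move_arm", "body": {"rows": [{"tx":-0.9,"ty":0,"tz":-2.6,"rx":0,"ry":0,"rz":0,"grip":0},{"tx":-0.9,"ty":0,"tz":-2.6,"rx":0,"ry":0,"rz":0,"grip":0},{"tx":-0.9,"ty":0,"tz":-2.6,"rx":0,"ry":0,"rz":0,"grip":0},{"tx":-0.9,"ty":0,"tz":-2.6,"rx":0,"ry":0,"rz":0,"grip":0},{"tx":-0.9,"ty":0,"tz":-2.6,"rx":0,"ry":0,"rz":0,"grip":0},{"tx":-0.9,"ty":0,"tz":-2.6,"rx":0,"ry":0,"rz":0,"grip":0},{"tx":-0.9,"ty":0,"tz":-2.6,"rx":0,"ry":0,"rz":0,"grip":0},{"tx":-0.9,"ty":0,"tz":-2.6,"rx":0,"ry":0,"rz":0,"grip":0},{"tx":-0.9,"ty":0,"tz":-2.6,"rx":0,"ry":0,"rz":0,"grip":0},{"tx":-0.9,"ty":0,"tz":-2.6,"rx":0,"ry":0,"rz":0,"grip":0}]}}

```text
t: 0.93
eef_pos: [420.5, 420.5, 233.4]
tcp_rot: [-1.571, 0.0, 1.24]
ft_force: [-0.1, -0.4, 0.1]
opening: 0.353
```

>>> {"method": "move_arm", "body": {"rows": [{"tx":-2.4,"ty":0,"tz":-1.4,"rx":0,"ry":0,"rz":0,"grip":0},{"tx":-2.4,"ty":0,"tz":-1.4,"rx":0,"ry":0,"rz":0,"grip":0},{"tx":-2.4,"ty":0,"tz":-1.4,"rx":0,"ry":0,"rz":0,"grip":0},{"tx":-2.4,"ty":0,"tz":-1.4,"rx":0,"ry":0,"rz":0,"grip":0},{"tx":-2.4,"ty":0,"tz":-1.4,"rx":0,"ry":0,"rz":0,"grip":0},{"tx":-2.4,"ty":0,"tz":-1.4,"rx":0,"ry":0,"rz":0,"grip":0},{"tx":-2.4,"ty":0,"tz":-1.4,"rx":0,"ry":0,"rz":0,"grip":0},{"tx":-2.4,"ty":0,"tz":-1.4,"rx":0,"ry":0,"rz":0,"grip":0},{"tx":-2.4,"ty":0,"tz":-1.4,"rx":0,"ry":0,"rz":0,"grip":0},{"tx":-2.4,"ty":0,"tz":-1.4,"rx":0,"ry":0,"rz":0,"grip":0}]}}

```text
t: 1.77
eef_pos: [474.1, 147.8, 233.5]
tcp_rot: [-1.57, 0.0, 1.24]
ft_force: [0.9, 0.0, 0.3]
opening: 0.009
```

>>> {"method": "move_arm", "body": {"rows": [{"tx":-1.86,"ty":1.2,"tz":-0.23,"rx":0,"ry":0,"rz":0,"grip":0},{"tx":-1.86,"ty":1.2,"tz":-0.23,"rx":0,"ry":0,"rz":0,"grip":0},{"tx":-1.86,"ty":1.2,"tz":-0.23,"rx":0,"ry":0,"rz":0,"grip":0},{"tx":-1.86,"ty":1.2,"tz":-0.23,"rx":0,"ry":0,"rz":0,"grip":0},{"tx":-1.86,"ty":1.2,"tz":-0.23,"rx":0,"ry":0,"rz":0,"grip":0},{"tx":-1.86,"ty":1.2,"tz":-0.23,"rx":0,"ry":0,"rz":0,"grip":0},{"tx":-1.86,"ty":1.2,"tz":-0.23,"rx":0,"ry":0,"rz":0,"grip":0},{"tx":-1.86,"ty":1.2,"tz":-0.23,"rx":0,"ry":0,"rz":0,"grip":0},{"tx":0,"ty":1.8,"tz":0,"rx":0,"ry":0,"rz":0,"grip":0},{"tx":0,"ty":1.8,"tz":0,"rx":0,"ry":0,"rz":0,"grip":0}]}}

```text
t: 2.6
eef_pos: [443.1, 1.5, 101.1]
tcp_rot: [-1.571, -0.0, 1.238]
ft_force: [0.8, -0.4, -0.1]
opening: 0.006
```

```bash
python3 - <<'E'
from cell import env
import cv2
s=env.state();print(s['t'],s['eef_pos'],s['ft_force'])
for n in ["scene","wrist"]:
    p,d=env.read_camera(n); cv2.imwrite(f"pics/{n}1.png",p)
E
```

```text
2.6 [443.14201924   1.49907168 101.10612673] [ 0.79696887 -0.40042021 -0.10772206]
```

View pics/scene1.png

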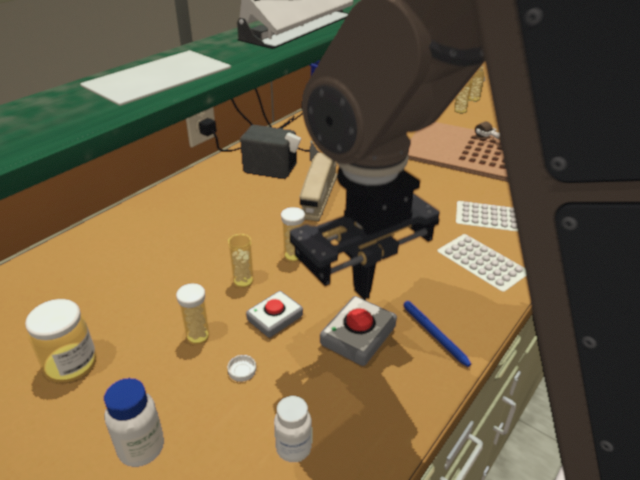

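View pics/wrist1.png

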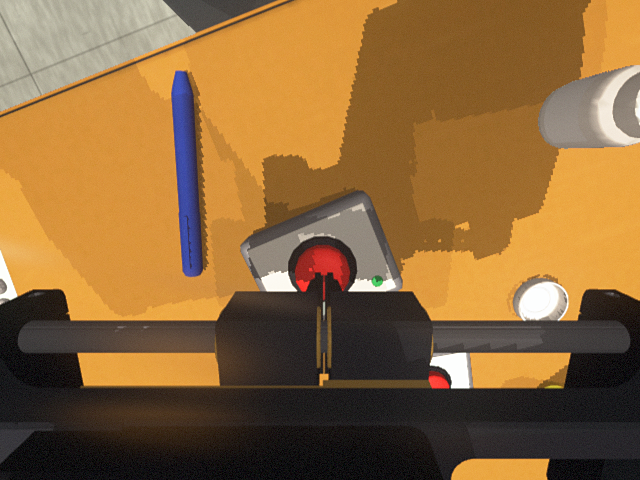

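The scene view shows the closed fingertips at (365,290), straight above the large red button at (360,320). I'll press next.

>>> {"method": "move_arm", "body": {"rows": [{"tx":0,"ty":1.2,"tz":0,"rx":0,"ry":0,"rz":0,"grip":0},{"tx":0,"ty":1.2,"tz":0,"rx":0,"ry":0,"rz":0,"grip":0},{"tx":0,"ty":1.0,"tz":0,"rx":0,"ry":0,"rz":0,"grip":0},{"tx":0,"ty":0.4,"tz":0,"rx":0,"ry":0,"rz":0,"grip":0},{"tx":0,"ty":0.3,"tz":0,"rx":0,"ry":0,"rz":0,"grip":0},{"tx":0,"ty":0.2,"tz":0,"rx":0,"ry":0,"rz":0,"grip":0},{"tx":0,"ty":0,"tz":0,"rx":0,"ry":0,"rz":0,"grip":0},{"tx":0,"ty":0,"tz":0,"rx":0,"ry":0,"rz":0,"grip":0}]}}

```text
t: 3.37
eef_pos: [443.2, 2.5, 59.1]
tcp_rot: [-1.571, -0.0, 1.24]
ft_force: [-1.2, 1.5, 3.6]
opening: 0.003
```

>>> {"method": "move_arm", "body": {"rows": [{"tx":0,"ty":0.15,"tz":0,"rx":0,"ry":0,"rz":0,"grip":0},{"tx":0,"ty":0.1,"tz":0,"rx":0,"ry":0,"rz":0,"grip":0},{"tx":0,"ty":0,"tz":0,"rx":0,"ry":0,"rz":0,"grip":0},{"tx":0,"ty":0,"tz":0,"rx":0,"ry":0,"rz":0,"grip":0},{"tx":0,"ty":0,"tz":0,"rx":0,"ry":0,"rz":0,"grip":0}]}}

```text
t: 3.78
eef_pos: [443.3, 2.5, 56.9]
tcp_rot: [-1.572, -0.0, 1.24]
ft_force: [-4.0, 2.6, 16.0]
opening: 0.008
```

The force jumped to 16 N at 56.9 mm, so the button is bottomed out and has been held there. I'll raise and let it spring back.

>>> {"method": "move_arm", "body": {"rows": [{"tx":0,"ty":-0.5,"tz":0,"rx":0,"ry":0,"rz":0,"grip":0},{"tx":0,"ty":-1.5,"tz":0,"rx":0,"ry":0,"rz":0,"grip":0},{"tx":0,"ty":-2.5,"tz":0,"rx":0,"ry":0,"rz":0,"grip":0},{"tx":0,"ty":-2.5,"tz":0,"rx":0,"ry":0,"rz":0,"grip":0},{"tx":0,"ty":-2.5,"tz":0,"rx":0,"ry":0,"rz":0,"grip":0},{"tx":0,"ty":-1.0,"tz":0,"rx":0,"ry":0,"rz":0,"grip":0},{"tx":0,"ty":0,"tz":0,"rx":0,"ry":0,"rz":0,"grip":0},{"tx":0,"ty":0,"tz":0,"rx":0,"ry":0,"rz":0,"grip":0}]}}

```text
t: 4.45
eef_pos: [443.4, 2.3, 161.3]
tcp_rot: [-1.572, -0.0, 1.24]
ft_force: [0.5, -0.8, -0.6]
opening: 0.004
```

```bash
python3 - <<'E'
from cell import env
from h import *
import cv2
s=env.state();print(s['t'],s['eef_pos'],s['ft_force'])
c=env.calibration("scene");p,d=env.read_camera("scene"); cv2.imwrite("pics/scene2.png",cv2.resize(p[200:390,170:410],None,fx=3,fy=3))
for u,v in [(352,320),(356,322),(360,322),(364,322)]: print(dep(c,u,v,d[v,u]).round(1))
E
```

```text
4.45 [443.35215369   2.33092179 161.25956322] [ 0.54587824 -0.76902284 -0.60783005]
[448.   13.7  42.2]
[441.6  13.4  42.1]
[436.   12.1  44.7]
[432.6   7.4  43.1]
```

View pics/scene2.png

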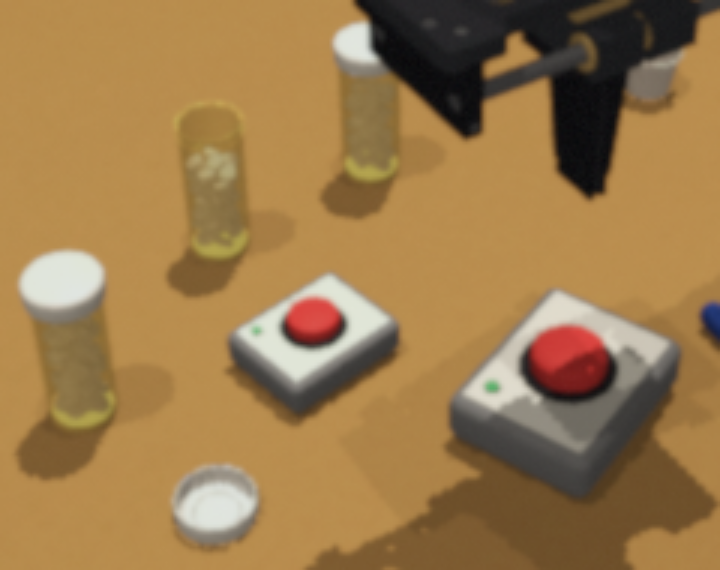

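The button is back up: its centre in the crop is still (569,355), as before the press. Next is the open vial.

>>> {"method": "move_arm", "body": {"rows": [{"tx":0.8,"ty":0,"tz":-1.97,"rx":0,"ry":0,"rz":0,"grip":0},{"tx":0.8,"ty":0,"tz":-1.97,"rx":0,"ry":0,"rz":0,"grip":0},{"tx":0.8,"ty":0,"tz":-1.97,"rx":0,"ry":0,"rz":0,"grip":0},{"tx":0.8,"ty":0,"tz":-1.97,"rx":0,"ry":0,"rz":0,"grip":0},{"tx":0.8,"ty":0,"tz":-1.97,"rx":0,"ry":0,"rz":0,"grip":0},{"tx":0.8,"ty":0,"tz":-1.97,"rx":0,"ry":0,"rz":0,"grip":0},{"tx":0.8,"ty":0,"tz":-1.97,"rx":0,"ry":0,"rz":0,"grip":0},{"tx":0.8,"ty":0,"tz":-1.97,"rx":0,"ry":0,"rz":0,"grip":0},{"tx":0.8,"ty":0,"tz":-1.97,"rx":0,"ry":0,"rz":0,"grip":0},{"tx":0.8,"ty":0,"tz":-1.97,"rx":0,"ry":0,"rz":0,"grip":0}]}}

```text
t: 5.33
eef_pos: [656.1, 14.2, 159.0]
tcp_rot: [-1.568, 0.001, 1.24]
ft_force: [-0.4, -0.3, 0.5]
opening: 0.004
```

>>> {"method": "move_arm", "body": {"rows": [{"tx":0,"ty":1.2,"tz":0,"rx":0,"ry":0,"rz":0,"grip":0},{"tx":0,"ty":1.2,"tz":0,"rx":0,"ry":0,"rz":0,"grip":0},{"tx":0,"ty":1.0,"tz":0,"rx":0,"ry":0,"rz":0,"grip":0},{"tx":0,"ty":0,"tz":0,"rx":0,"ry":0,"rz":0,"grip":0}]}}

```text
t: 5.67
eef_pos: [653.3, 14.1, 123.6]
tcp_rot: [-1.565, 0.001, 1.24]
ft_force: [-1.3, 0.2, 0.1]
opening: 0.002
```

```bash
python3 - <<'E'
from cell import env
import cv2
s=env.state();print(s['t'],s['eef_pos'],s['ft_force'])
p,d=env.read_camera("scene"); cv2.imwrite("pics/scene3.png",cv2.resize(p[150:390,120:410],None,fx=2.4,fy=2.4))
p,d=env.read_camera("wrist"); cv2.imwrite("pics/wrist3.png",p)
E
```

```text
5.6667 [653.34699409  14.1249043  123.55715664] [-1.34102598  0.17927679  0.08910316]
```

View pics/scene3.png

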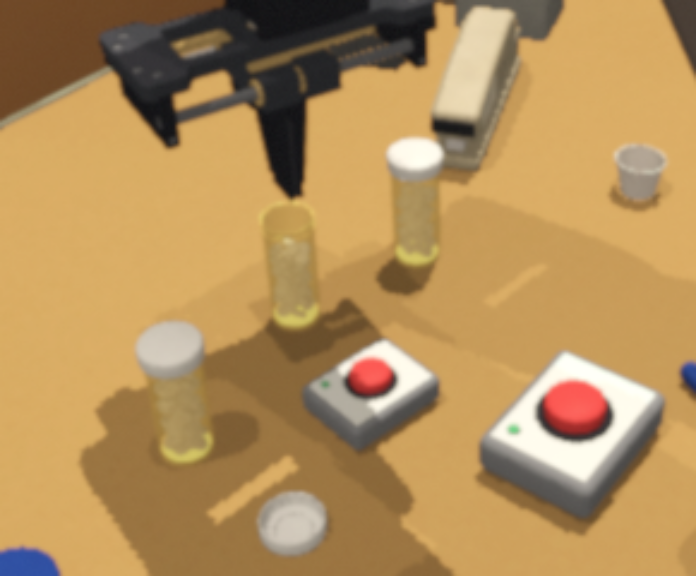

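View pics/wrist3.png

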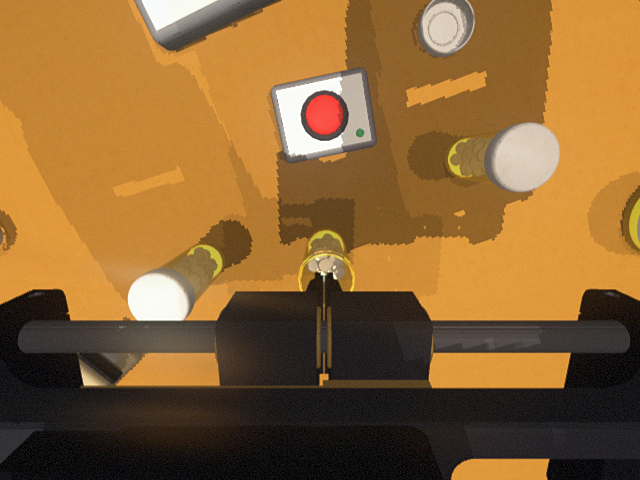

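Both views show the tips centred above the open vial's mouth: about (292,195) in the scene crop, with the mouth at (288,215). I'll hold for over 3 s.

>>> {"method": "move_arm", "body": {"rows": [{"tx":0,"ty":0,"tz":0,"rx":0,"ry":0,"rz":0,"grip":0},{"tx":0,"ty":0,"tz":0,"rx":0,"ry":0,"rz":0,"grip":0},{"tx":0,"ty":0,"tz":0,"rx":0,"ry":0,"rz":0,"grip":0},{"tx":0,"ty":0,"tz":0,"rx":0,"ry":0,"rz":0,"grip":0},{"tx":0,"ty":0,"tz":0,"rx":0,"ry":0,"rz":0,"grip":0},{"tx":0,"ty":0,"tz":0,"rx":0,"ry":0,"rz":0,"grip":0},{"tx":0,"ty":0,"tz":0,"rx":0,"ry":0,"rz":0,"grip":0},{"tx":0,"ty":0,"tz":0,"rx":0,"ry":0,"rz":0,"grip":0},{"tx":0,"ty":0,"tz":0,"rx":0,"ry":0,"rz":0,"grip":0},{"tx":0,"ty":0,"tz":0,"rx":0,"ry":0,"rz":0,"grip":0}]}}

```text
t: 6.6
eef_pos: [655.5, 14.1, 127.1]
tcp_rot: [-1.571, -0.0, 1.24]
ft_force: [-0.2, 0.1, 0.5]
opening: 0.006
```

>>> {"method": "move_arm", "body": {"rows": [{"tx":0,"ty":0,"tz":0,"rx":0,"ry":0,"rz":0,"grip":0},{"tx":0,"ty":0,"tz":0,"rx":0,"ry":0,"rz":0,"grip":0},{"tx":0,"ty":0,"tz":0,"rx":0,"ry":0,"rz":0,"grip":0},{"tx":0,"ty":0,"tz":0,"rx":0,"ry":0,"rz":0,"grip":0},{"tx":0,"ty":0,"tz":0,"rx":0,"ry":0,"rz":0,"grip":0},{"tx":0,"ty":0,"tz":0,"rx":0,"ry":0,"rz":0,"grip":0},{"tx":0,"ty":0,"tz":0,"rx":0,"ry":0,"rz":0,"grip":0},{"tx":0,"ty":0,"tz":0,"rx":0,"ry":0,"rz":0,"grip":0},{"tx":0,"ty":0,"tz":0,"rx":0,"ry":0,"rz":0,"grip":0},{"tx":0,"ty":0,"tz":0,"rx":0,"ry":0,"rz":0,"grip":0}]}}

```text
t: 7.43
eef_pos: [655.5, 14.1, 127.1]
tcp_rot: [-1.571, -0.0, 1.24]
ft_force: [-0.3, -0.3, -0.3]
opening: 0.005
```

>>> {"method": "move_arm", "body": {"rows": [{"tx":0,"ty":0,"tz":0,"rx":0,"ry":0,"rz":0,"grip":0},{"tx":0,"ty":0,"tz":0,"rx":0,"ry":0,"rz":0,"grip":0},{"tx":0,"ty":0,"tz":0,"rx":0,"ry":0,"rz":0,"grip":0},{"tx":0,"ty":0,"tz":0,"rx":0,"ry":0,"rz":0,"grip":0},{"tx":0,"ty":0,"tz":0,"rx":0,"ry":0,"rz":0,"grip":0},{"tx":0,"ty":0,"tz":0,"rx":0,"ry":0,"rz":0,"grip":0},{"tx":0,"ty":0,"tz":0,"rx":0,"ry":0,"rz":0,"grip":0},{"tx":0,"ty":0,"tz":0,"rx":0,"ry":0,"rz":0,"grip":0},{"tx":0,"ty":0,"tz":0,"rx":0,"ry":0,"rz":0,"grip":0},{"tx":0,"ty":0,"tz":0,"rx":0,"ry":0,"rz":0,"grip":0}]}}

```text
t: 8.27
eef_pos: [655.5, 14.1, 127.1]
tcp_rot: [-1.571, -0.0, 1.24]
ft_force: [0.9, 0.0, -0.3]
opening: 0.003
```

>>> {"method": "move_arm", "body": {"rows": [{"tx":0,"ty":0,"tz":0,"rx":0,"ry":0,"rz":0,"grip":0},{"tx":0,"ty":0,"tz":0,"rx":0,"ry":0,"rz":0,"grip":0},{"tx":0,"ty":0,"tz":0,"rx":0,"ry":0,"rz":0,"grip":0},{"tx":0,"ty":0,"tz":0,"rx":0,"ry":0,"rz":0,"grip":0},{"tx":0,"ty":0,"tz":0,"rx":0,"ry":0,"rz":0,"grip":0},{"tx":0,"ty":0,"tz":0,"rx":0,"ry":0,"rz":0,"grip":0},{"tx":0,"ty":0,"tz":0,"rx":0,"ry":0,"rz":0,"grip":0},{"tx":0,"ty":0,"tz":0,"rx":0,"ry":0,"rz":0,"grip":0}]}}

```text
t: 8.93
eef_pos: [655.5, 14.1, 127.1]
tcp_rot: [-1.571, -0.0, 1.24]
ft_force: [0.1, -0.7, 1.0]
opening: 0.005
```

>>> {"method": "move_arm", "body": {"rows": [{"tx":0,"ty":-2.0,"tz":0,"rx":0,"ry":0,"rz":0,"grip":0},{"tx":0,"ty":-2.0,"tz":0,"rx":0,"ry":0,"rz":0,"grip":0},{"tx":1.05,"ty":0,"tz":2.0,"rx":0,"ry":0,"rz":0,"grip":0},{"tx":1.05,"ty":0,"tz":2.0,"rx":0,"ry":0,"rz":0,"grip":0},{"tx":1.05,"ty":0,"tz":2.0,"rx":0,"ry":0,"rz":0,"grip":0},{"tx":1.05,"ty":0,"tz":2.0,"rx":0,"ry":0,"rz":0,"grip":0},{"tx":1.05,"ty":0,"tz":2.0,"rx":0,"ry":0,"rz":0,"grip":0},{"tx":1.05,"ty":0,"tz":2.0,"rx":0,"ry":0,"rz":0,"grip":0},{"tx":1.05,"ty":0,"tz":2.0,"rx":0,"ry":0,"rz":0,"grip":0},{"tx":1.05,"ty":0,"tz":2.0,"rx":0,"ry":0,"rz":0,"grip":0}]}}

```text
t: 9.77
eef_pos: [530.6, 146.2, 167.2]
tcp_rot: [-1.571, -0.0, 1.24]
ft_force: [-0.0, 0.2, -0.3]
opening: 0.003
```

>>> {"method": "move_arm", "body": {"rows": [{"tx":0,"ty":1.5,"tz":0,"rx":0,"ry":0,"rz":0,"grip":0},{"tx":0,"ty":2.0,"tz":0,"rx":0,"ry":0,"rz":0,"grip":0},{"tx":0,"ty":2.0,"tz":0,"rx":0,"ry":0,"rz":0,"grip":0},{"tx":0,"ty":1.5,"tz":0,"rx":0,"ry":0,"rz":0,"grip":0},{"tx":0,"ty":0,"tz":0,"rx":0,"ry":0,"rz":0,"grip":0},{"tx":0,"ty":0,"tz":0,"rx":0,"ry":0,"rz":0,"grip":0}]}}

```text
t: 10.27
eef_pos: [531.3, 145.5, 96.9]
tcp_rot: [-1.57, 0.0, 1.24]
ft_force: [0.2, 0.9, -0.1]
opening: 0.009
```

```bash
python3 - <<'E'
from cell import env
import cv2
s=env.state();print(s['t'],s['eef_pos'],s['ft_force'])
p,d=env.read_camera("scene"); cv2.imwrite("pics/scene4.png",p)
p,d=env.read_camera("wrist"); cv2.imwrite("pics/wrist4.png",p)
E
```

```text
10.2667 [531.33097928 145.49599924  96.94994659] [ 0.24377613  0.86689775 -0.11857507]
```

View pics/scene4.png

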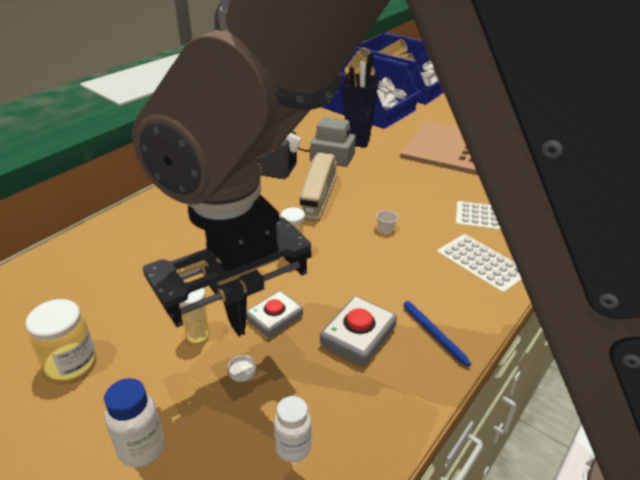

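View pics/wrist4.png

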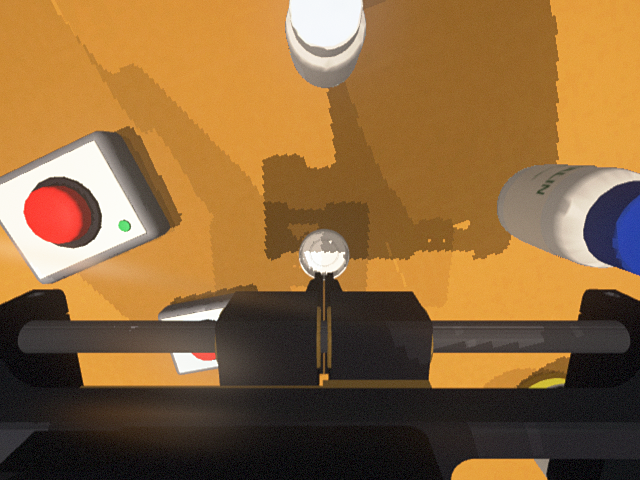

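The tips are right above the stray cap: fingertip at (240,325) and cap at (241,367) in the scene view. The neighbours are clear, so I'll lower further.

>>> {"method": "move_arm", "body": {"rows": [{"tx":0,"ty":1.2,"tz":0,"rx":0,"ry":0,"rz":0,"grip":0},{"tx":0,"ty":1.2,"tz":0,"rx":0,"ry":0,"rz":0,"grip":0},{"tx":0,"ty":1.2,"tz":0,"rx":0,"ry":0,"rz":0,"grip":0},{"tx":0,"ty":0.6,"tz":0,"rx":0,"ry":0,"rz":0,"grip":0},{"tx":0,"ty":0,"tz":0,"rx":0,"ry":0,"rz":0,"grip":0},{"tx":0,"ty":0,"tz":0,"rx":0,"ry":0,"rz":0,"grip":0},{"tx":0,"ty":0,"tz":0,"rx":0,"ry":0,"rz":0,"grip":0},{"tx":0,"ty":0,"tz":0,"rx":0,"ry":0,"rz":0,"grip":0},{"tx":0,"ty":0,"tz":0,"rx":0,"ry":0,"rz":0,"grip":0},{"tx":0,"ty":0,"tz":0,"rx":0,"ry":0,"rz":0,"grip":0}]}}

```text
t: 11.2
eef_pos: [531.6, 145.5, 55.6]
tcp_rot: [-1.571, -0.0, 1.24]
ft_force: [-0.1, -0.3, -0.2]
opening: 0.003
```

```bash
python3 - <<'E'
from cell import env
import cv2
p,d=env.read_camera("scene"); cv2.imwrite("pics/scene5.png",cv2.resize(p[190:390,130:400],None,fx=2.8,fy=2.8))
s=env.state();print(s['t'],s['eef_pos'],s['ft_force'])
E
```

```text
11.25 [531.54977294 145.53099944  55.43986038] [0.55706908 1.1578034  0.36822222]
```

View pics/scene5.png

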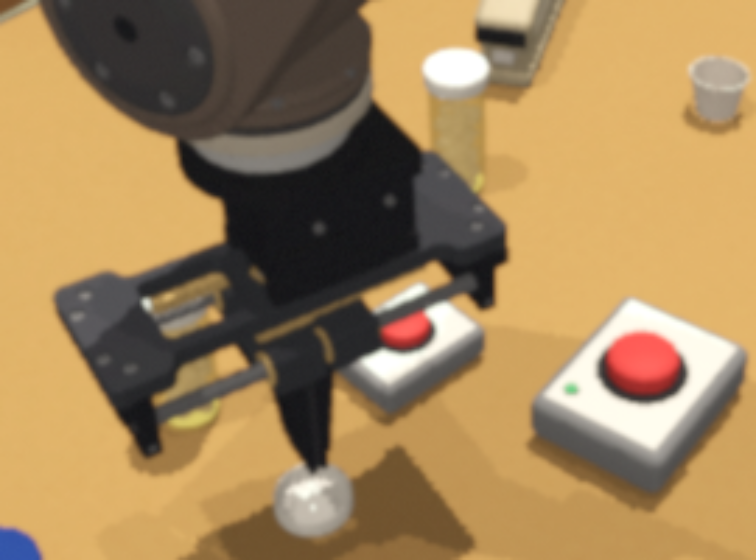

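The crop shows the tips just above the cap's middle, at about (317,470) with the cap at (313,500). No contact force is showing, and the button is up.

```bash
python3 -c "
from cell import env
print(env.job_done())"
```

```text
the job is handed in; nothing more can be done
None
```

I carried out all the steps and handed the job in at about 11 s; the interface gives no verdict.

- **Call button:** I pressed the red button on the larger desk unit down to its stop (16 N, TCP at 56.9 mm). After I raised the hand, the scene picture showed it back up.
- **Open vial:** I held the closed fingertips over the middle of the mouth for a little over 3 s. The grasp point was 45 mm above the rim and within about 3 mm of the measured centre.
- **Stray cap:** The fingertips finished over the cap's middle, with the grasp point about 44 mm above its rim and the tips about 25 mm above it.

**Last checks:** The wrist force read only about 1 N, which is noise. In the last picture the cap, dose cup and button looked unchanged. The gripper hid the open vial and part of the left capped vial, so I did not see those at the end. The two cameras' positions agreed to within 2–7 mm, so I used averages for the targets.

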